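Free the jammed bolt of the lock-up cage and hold its gate ajar

ROBOT

A 6-joint arm with a two-finger parallel gripper is mounted at the origin on the work surface. World frame = base frame: x ahead of the robot, y to its left, z up, the work surface at z = 0. Lengths are in mm, angles in degrees, forces in N, time in s.
With the tool pointing down it reaches from about 300 to 750 mm from the base axis. Payload 8.5 kg.
Tool frame: the origin (TCP) lies midway between the tips of the shut fingers; the grasp point (between the pads) lies 19 mm behind it (ctrl.tcp_to_grasp is the distance from the TCP to the grasp point, in mm); z points along the fingers, y is the direction in which the jaws open and shut (so a half turn about z gives the same grasp; the last joint's range is limited). The gripper opens to 85 mm and grips with 20 to 120 N. Pads are 22 mm wide; open, the fingers measure 114 mm over their backs; the gripper's body (76 mm by 85 mm) begins 54 mm behind the grasp point. The pads swing forward as they close: fully open they stand 13 mm farther back than shut.
Start: joints at [-77.366, 21.807, 74.336, -0, 83.858, -12.336], TCP at [232.167, -498.577, 231.322] pointing down, gripper open.
Joint ranges: [-178.18, 178.18], [-50.72, 133.34], [12.68, 142.11], [-81.47, 261.47], [9.98, 163.14], [-165.26, 165.26]. Speed limits (degrees/s): [136.94, 136.94, 180, 180, 180, 180].

INTERFACE

Orientations are given as [roll, pitch, yaw] about the fixed x, y, z axes, in that order (R = Rz(yaw) Ry(pitch) Rx(roll)).
In Python, from workcell import ctrl gives the robot as it stands.
- The arm moves only by the tool arm_command, never from a script. Its argument "rows" is a list that holds one entry, the list of rows, each a list of 7 numbers: the gripper's target within -1 to 1 (fully open at 1, half-way at 0, shut at -1), then the shift along the tool's x, y, z in cm, then the turn, a rotation vector about the tool's x, y, z in rad. A call has 1 to 12 rows; each row is the pose to reach, as a shift and turn from the pose commanded when the call began, along the tool's axes at that moment; what a row does not reach only later rows make up. A row lasts 1/10 s, in which the tool goes at most 50 mm and 8.59 degrees, less where a joint would pass 70% of its speed; a pose out of reach is approached as far as the arm can. A call with a gripper value outside its range is refused whole. The fingers move at their own pace and stop on an object; the grip force is fixed at half the most. Time passes only in rows, so rows that repeat a pose let the fingers close. It gives the time, the measured TCP pose, the force and the opening at its end, in the units of the state.
- ctrl.read_state(): the state, without advancing time (a new reading comes with each control period).
- ctrl.grab_frame(name): name is "scene" or "top" or "wrist"; returns the picture (480x640x3 uint8, red, green, blue); there is no depth.
- ctrl.camera_info(name): a dict with "camera_matrix" (3x3 intrinsics, pixels), "cam_to_world" (4x4, takes a point from camera to world coordinates). Camera axes: x right, y up, looking along -z (the intrinsics and any distortion apply to the point x, -y, -z); pixel columns grow to the right and rows downward; lengths in mm; the calibration is good to about 2 mm. A picture is of the moment at which its call begins: read the wrist's pose just before it. camera_info takes no time and is no camera call; for the wrist camera it gives the pose at the moment of the call.
- ctrl.sign_off(): hands the job in, once; it reports no verdict.
Trained networks look in the newest picture that a camera, given by its name, has taken for a name from the list of things; names that differ only in an ending like _2 or _b are one class to them, and where a whole thing is asked for, a point or a joint stands for the part that bears it (a point fixed in the world has none). Each returns a list of dicts, best first, with "p" (0 to 1); they miss things now and then, are a little off and sometimes report something else, mostly with a low value. They report only what shows in the picture. A call takes as long as a camera call. They do not tell look-alikes from the thing itself.
- ctrl.find_in(camera, name): "bbox" ([left, top, right, bottom] in pixels, round what is visible of it).
- ctrl.trace(camera, name): "pixels" (480x640 bool, what is visible of it) and "bbox" ([left, top, right, bottom] in pixels, round what is visible of it).
The state is a dict: "time_s": time; "qpos": joint angles; "qvel": joint speeds; "tau": joint torques, N m; "tool_pos": TCP position; "eef_rot": TCP orientation; "force": force on the tool from outside, world axes, zero at the start; "ft_torque": the same for the moment, N m; "opening": finger opening in mm.
Only numpy, scipy, OpenCV 4.12 (cv2) and the standard library are available. Lean on these libraries where they do the work, as an engineer would, in place of code of your own. Each camera call takes 0.05 s, during which the arm holds its last target. There are 200 camera calls.

TASK

The barrel bolt on the small lock-up cage has sagged, and the washer on its end has dropped behind the bent-up lip of the keeper: lift the bolt until its end clears the lip and draw it back out of the keeper as you lift, without wrenching it against the keeper. Then pull the self-closing gate about a hand's breadth ajar and finish while holding it there, still, with the bolt drawn back; do not knock anything else on the bench.

Things in the scene. Friction and masses are not known exactly. Their poses are not given: they have to be found in the camera images.
- cage: grey mesh lock-up cage, 394 mm wide, 235 deep, 235 high, fixed to the bench. Origin on the bench in the plane of its front, midway between the front posts; x points into the cage, away from its gate, y to the hinge side, z up ('cage frame'). The gate fills the front: hinged on the post at +y, its free stile beside the post at -y. Barrel, knob and keeper project up to 71 mm in front of it
- gate (a joint): opening of the gate, rad: 0 shut, grows as its free edge swings out towards the robot (clockwise seen from above), up to 1.5. Gate 20 mm thick, 320 mm wide, from 34 to 234 mm above the bench. A spring shuts it again: 0.8 Nm when shut, 0.8 Nm more per rad. A hand's breadth at the free edge is about 0.3 rad
- gate_hinge (a point): point on the gate's upright hinge axis, 215 mm above the bench; cage frame (-4, 165) mm
- gate_edge (a point): point on the front of the gate's free edge, 318 mm from the hinge axis, 215 mm above the bench
- barrel (a joint): tilt of barrel and bolt about the barrel's rivet on the gate, rad: 0 level, negative = bolt's end hangs down; range -0.085 to 0.06; drops under its own weight (2.5 to 4.5 N at the knob). At rest the bolt lies on the keeper's lip at about -0.07; its end clears the lip above about -0.03. The rivet is 215 mm above the bench, 135 mm along the bolt from the knob's stem when shot
- bolt (a joint): draw of the bolt along its barrel, m: 0 shot home, grows as it is drawn towards the hinge side, up to 0.055. The washer meets the lip at 0.005 unless it is lifted over it; from 0.022 the end is out of the keeper and the gate is free. Slides stiffly (1.5 N) and stays where it is left
- knob (a point): centre of the steel ball knob, 26 mm across, on a 10 mm stem standing out level from the bolt towards the robot; its y axis runs along the bolt towards the hinge side. The ball's centre is 36 mm from the bolt's axis, 58 mm in front of the gate, about 206 mm above the bench when sagged, 215 mm when the bolt is level. The barrel's front is 25 mm behind it
- bolt_end (a point): centre of the washer (26 mm across, 6 thick) welded near the end of the 12 mm round bolt; 9 mm of rod stands out beyond it; 56 mm along the bolt from the knob's stem
- keeper: bent steel bracket on the right post, open on top: floor, outer cheek (top 229 mm above the bench, outer face 45 mm from the gate's front) and, at its end next to the gate, a bent-up lip 5 mm thick. Its frame is the cage frame
- keeper_lip (a point): middle of the lip's top edge, 196 mm above the bench
- grease_tin: upright steel tin 68 mm across, 115 high, standing in front of the gate on the hinge side: a gate swung beyond about 0.6 rad would hit it. Origin under its centre
- socket_rail: black rail 24 x 200 mm with six sockets upright on it, 38 mm high, in front of the cage. Origin under its centre, y along it
- ratchet: ratchet handle lying in front of the cage, 220 mm long, 32 high. Origin underneath, x along it
- deep_socket: plain steel socket standing upright, 26 mm across, 64 high, in front of the keeper's corner of the cage, outside the gate's swing. Origin under its centre
- screwdriver: screwdriver lying on the bench, 200 mm long. Origin under its middle, x along it
- pliers: pliers lying on the bench, about 215 mm long, 80 wide. Origin underneath, x along them
- impact_wrench: cordless impact wrench lying on its side, about 185 x 215 mm, 66 high. Origin underneath
Things that resemble listed ones, but are neither listed nor needed, are in the scene too. Leave any pink or turquoise look-alike of the socket_rail alone. What is shaped like the ratchet but blue is not meant.

How it is judged:
By the outcome, as a careful person would: the job done as asked, in the order asked, and still so for the second after the job is handed in, while the arm keeps its last pose, push and grip.
It also fails if it takes over 35 s, if anything falls off the work surface, if the arm or the gripper's body presses on something with over 40 N, if the wrist force passes 120 N, or if a joint passes its speed limit or range.

## Working session

There is one attempt and no reset: what is moved stays moved. The work goes in short steps, Python scripts to look and compute and a tool call to move; the robot and the scene stay as the last step left them, time stands still between calls to the robot, and variables do not carry over. Pictures are saved under pics/ and viewed, about 8 in all and at most 12, crops included, and the job is handed in when it is done.

Besides the shell and the picture viewer there is one more tool, called after "Request:" as a command line: name --argument value ..., lists and objects as JSON in quotes. arm_command: Moves the arm, as the interface text tells. Its arguments: {"type":"object","properties":{"rows":{"type":"array"}},"required":["rows"]}

```bash
mkdir -p pics; ls; cat > h.py <<'E'
import numpy as np, cv2
from workcell import ctrl
def grab(n,f=None):
    im=ctrl.grab_frame(n)
    if f: cv2.imwrite('pics/'+f,cv2.cvtColor(np.asarray(im),cv2.COLOR_RGB2BGR))
    return im
def proj(n,p,ci=None):
    ci=ci or ctrl.camera_info(n); K=np.array(ci['camera_matrix']);T=np.linalg.inv(np.array(ci['cam_to_world']))
    q=T[:3,:3]@np.asarray(p,float)+T[:3,3]; v=K@[q[0],-q[1],-q[2]]; return v[:2]/v[2]
def ray(n,uv,ci=None):
    ci=ci or ctrl.camera_info(n); K=np.array(ci['camera_matrix']);T=np.array(ci['cam_to_world'])
    d=np.linalg.inv(K)@[uv[0],uv[1],1]; d=T[:3,:3]@[d[0],-d[1],-d[2]]; return T[:3,3],d/np.linalg.norm(d)
def atz(n,uv,z,ci=None):
    o,d=ray(n,uv,ci); return o+d*(z-o[2])/d[2]
def tri(rs):
    A=0;b=0
    for o,d in rs:
        P=np.eye(3)-np.outer(d,d);A=A+P;b=b+P@o
    x=np.linalg.solve(A,b); return x,[np.linalg.norm((np.eye(3)-np.outer(d,d))@(x-o)) for o,d in rs]
E
python3 - <<'E'
from h import *
for n in ('scene','top'):
    grab(n,n+'1.png')
    ci=ctrl.camera_info(n); print(n,np.round(ci['cam_to_world'],2).tolist(),np.round(ci['camera_matrix'],1).tolist(),[k for k in ci])
    for t in ('knob','bolt_end','keeper_lip','gate_edge','gate_hinge','keeper','cage','gate','grease_tin','socket_rail','deep_socket','ratchet'):
        try: print(t,[(np.round(d['bbox']).tolist(),round(d['p'],2)) for d in ctrl.find_in(n,t)][:3])
        except Exception as e: print(t,e)
print(ctrl.read_state())
E
```

```text
pics
scene [[0.96, -0.18, 0.21, 924.28], [0.27, 0.66, -0.7, -1234.57], [-0.01, 0.73, 0.69, 1446.34], [0.0, 0.0, 0.0, 1.0]] [[575.8, 0.0, 321.3], [0.0, 575.8, 239.7], [0.0, 0.0, 1.0]] ['camera_matrix', 'cam_to_world']
knob [([306.0, 262.0, 327.0, 285.0], 0.46)]
bolt_end [([308.0, 264.0, 328.0, 287.0], 0.68)]
keeper_lip [([313.0, 273.0, 328.0, 295.0], 0.72)]
gate_edge [([305.0, 199.0, 343.0, 287.0], 0.75)]
gate_hinge [([304.0, 203.0, 341.0, 285.0], 0.64), ([167.0, 355.0, 227.0, 397.0], 0.19)]
keeper [([312.0, 274.0, 326.0, 293.0], 0.68)]
cage [([285.0, 323.0, 291.0, 346.0], 0.73), ([305.0, 193.0, 414.0, 334.0], 0.64)]
gate [([308.0, 204.0, 344.0, 287.0], 0.86), ([304.0, 261.0, 328.0, 286.0], 0.31)]
grease_tin [([278.0, 237.0, 300.0, 275.0], 0.88)]
socket_rail [([277.0, 185.0, 308.0, 214.0], 0.91), ([365.0, 348.0, 378.0, 406.0], 0.89), ([248.0, 273.0, 260.0, 326.0], 0.65)]
deep_socket [([282.0, 327.0, 295.0, 348.0], 0.47)]
ratchet [([291.0, 153.0, 343.0, 169.0], 0.78), ([256.0, 231.0, 275.0, 281.0], 0.54)]
top [[-0.01, 1.0, -0.08, 423.48], [-1.0, -0.01, -0.01, 94.68], [-0.01, 0.08, 1.0,
[... 917 characters left out ...]
, 0.95), ([305.0, 306.0, 371.0, 354.0], 0.65)]
{'time_s': 1.3, 'qpos': array([-7.73640998e+01,  2.18078954e+01,  7.43347044e+01,  2.47091922e-04,
        8.38575011e+01, -1.23358085e+01]), 'qvel': array([-0.05020235, -0.04881547,  0.0182554 ,  0.02815434, -0.0528151 ,
        0.00808459]), 'tau': array([ 1.91254752e-03, -4.48322976e+01, -2.31461084e+01, -1.01968171e-04,
        5.63457943e-04,  1.53548973e-05]), 'tool_pos': array([ 232.19090828, -498.57727225,  231.3168332 ]), 'eef_rot': array([-1.79999954e+02, -2.61564682e-04,  2.49716822e+01]), 'force': array([-1.06160365,  0.1068352 ,  0.84816212]), 'ft_torque': array([-0.0289842 , -0.01301134, -0.0378707 ]), 'opening': 85.48385083712182}
```

```bash
python3 - <<'E'
import cv2,numpy as np
s=cv2.imread('pics/scene1.png');t=cv2.imread('pics/top1.png')
cv2.imwrite('pics/a1.png',cv2.resize(t[120:400,120:560],(800,509),interpolation=3))
cv2.imwrite('pics/a2.png',cv2.resize(s[140:420,150:460],(664,600),interpolation=3))
E
```

```text
(no output)
```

View pics/a1.png

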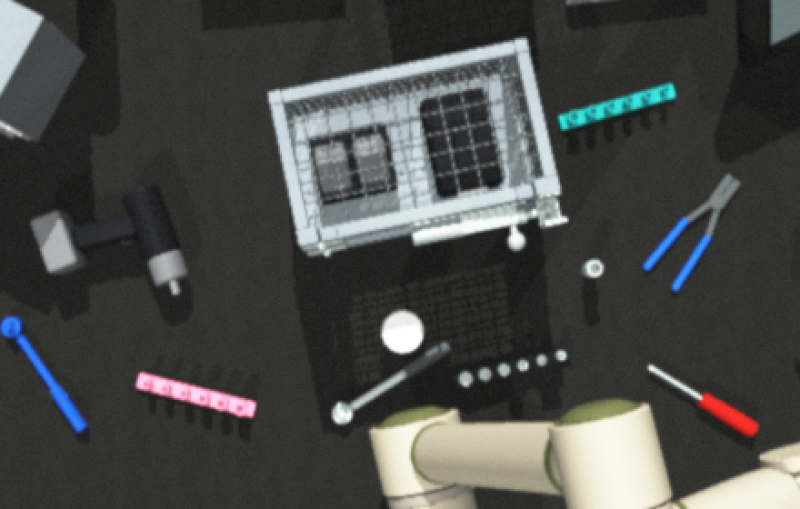

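View pics/a2.png

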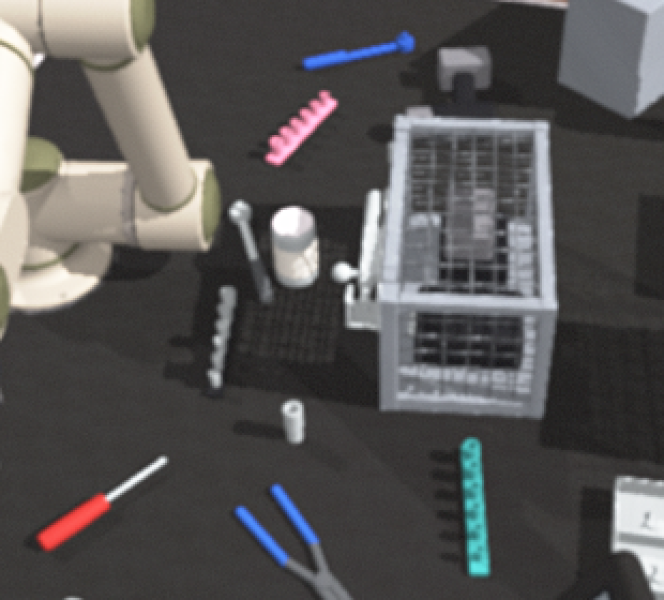

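The top view shows the cage's knob at about (404,252) full-frame, with its barrel and keeper to the right. The scene view shows the knob at about (311,266). Only this one ball sits on the gate. Other round pale things are the deep socket at (447,267), the tin lid at (341,303) and the ratchet head at (308,347) in the top view, and none of these is on the gate. The next step is to measure.

```bash
python3 - <<'E'
from h import *
from scipy.optimize import least_squares
T=lambda u,v:(120+u/1.818,120+v/1.818)
S=lambda u,v:(150+u/2.142,140+v/2.142)
k,e=tri([ray('top',T(516,240)),ray('scene',S(344,271))]);print('knob',k,e)
ct,cs=ctrl.camera_info('top'),ctrl.camera_info('scene')
M=[(235,197,235),(235,-197,235),(0,-197,235),(0,197,235)]
t=[T(268,92),T(525,40),T(560,190),T(302,247)]; s=[S(396,118),S(549,122),S(556,304),S(382,302)]
s=[s[1-0] if 0 else S(549,122),S(556,304),S(382,302),S(396,118)]
def W(p,m):
    c,sn=np.cos(p[2]),np.sin(p[2]); return np.array([p[0]+c*m[0]-sn*m[1],p[1]+sn*m[0]+c*m[1],m[2]])
def f(p): return np.concatenate([np.r_[proj('top',W(p,m),ct)-a,proj('scene',W(p,m),cs)-b] for m,a,b in zip(M,t,s)])
r=least_squares(f,[480,0,.17]);print(r.x,np.degrees(r.x[2]),np.round(r.fun,1))
p=r.x
c,sn=np.cos(p[2]),np.sin(p[2]);d=k[:2]-p[:2];print('knob in cage',c*d[0]+sn*d[1],-sn*d[0]+c*d[1],k[2])
for n,uv,z in(('tin',(402,332),115),('deep',(594,268),64)):
    q=atz('top',T(*uv),z);print(n,q)
E
```

```text
knob [551.93329498 -94.33376182 208.14569477] [np.float64(1.841389453195948), np.float64(1.8413894531961645)]
[5.82384747e+02 3.33058204e+01 2.02840831e-01] 11.621923506740801 [-0.6  0.  -1.5 -0.7  0.4 -2.1  0.1  2.1  0.6 -0.3 -1.5 -0.5 -1.4 -0.5
 -0.6 -1.2]
knob in cage -55.54048535662577 -118.88821789644383 208.14569476580058
tin [414.58581603  75.63816737 115.        ]
deep [ 514.37009829 -236.11085234   64.        ]
```

Request:
arm_command --rows '[[[0.15, 0, 0, -5, 0, 0, 0], [0.15, 4, -2, -9, 0, 0, 0.05], [0.15, 46, -23, -9, 0, 0, 0.234], [0.15, 46, -23, -9, 0, 0, 0.234], [0.15, 46, -23, -9, 0, 0, 0.234], [0.15, 46, -23, -9, 0, 0, 0.234], [0.15, 46, -23, -9, 0, 0, 0.234], [0.15, 46, -23, -9, 0, 0, 0.234], [0.15, 46, -23, -9, 0, 0, 0.234], [0.15, 46, -23, -9, 0, 0, 0.234], [0.15, 46, -23, -9, 0, 0, 0.234], [0.15, 46, -23, -9, 0, 0, 0.234]]]'

```text
time_s: 2.5
tool_pos: [553.5, -92.9, 321.3]
eef_rot: [-180.0, -0.0, 11.7]
force: [0.0, -0.9, -0.0]
opening: 49.4
```

```bash
python3 - <<'E'
from h import *
s=ctrl.read_state();print(s['time_s'],s['tool_pos'],s['eef_rot'],s['opening'],s['qpos'],s['force'])
ci=ctrl.camera_info('wrist');grab('wrist','w1.png')
print(np.round(ci['cam_to_world'],2).tolist())
print(proj('wrist',(552,-94,206),ci))
print([(np.round(d['bbox']).tolist(),round(d['p'],2)) for d in ctrl.find_in('wrist','knob')][:3])
E
```

```text
2.5 [553.51512109 -92.92627922 321.26012932] [-1.79980464e+02 -1.92682755e-02  1.17070642e+01] 49.350291842217146 [-2.16270498e+01  2.04076348e+01  6.18385016e+01  2.71585810e-02
  9.77485001e+01  5.66695456e+01] [ 0.04171859 -0.90199668 -0.02863645]
[[0.2, 0.95, 0.26, 618.37], [-0.98, 0.2, 0.05, -78.82], [-0.0, -0.26, 0.97, 462.42], [0.0, 0.0, 0.0, 1.0]]
[320.85549883 239.21277683]
[([298.0, 171.0, 415.0, 260.0], 0.84), ([376.0, 159.0, 446.0, 236.0], 0.52)]
```

View pics/w1.png

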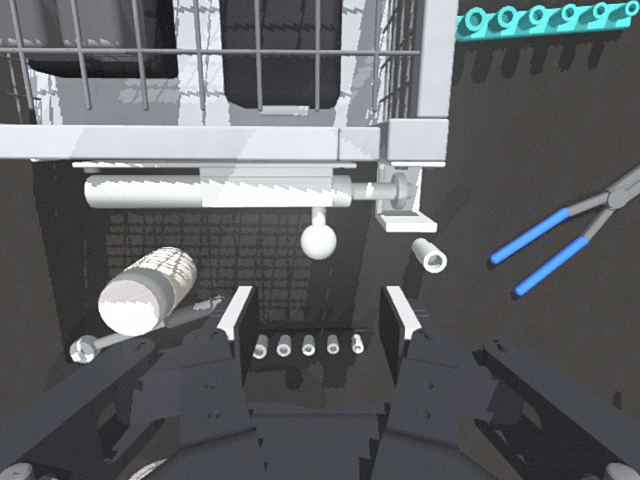

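Wrist view: the ball is at (319,241), against (321,239) predicted, so the fix is good to about 1 mm. The bolt runs level in the image, so the yaw is right. The keeper's cheek starts at column 378 and ends at row 231, close to where the right finger will pass. I'll work out that clearance first.

```bash
python3 - <<'E'
from h import *
ci=ctrl.camera_info('wrist');s=ctrl.read_state()
a=np.radians(11.65);ex=np.array([np.cos(a),np.sin(a)]);ey=np.array([-np.sin(a),np.cos(a)])
k=atz('wrist',(319,241),207,ci);print('knob',k, ci['camera_matrix'][0])
for n,uv,z in (('cheekL',(378,222),229),('cheekfront',(385,231),229),('cheek right',(436,231),229),('gatefront top',(240,160),234),('washer',(403,190),206),('lip',(385,212),196)):
    q=atz('wrist',uv,z,ci)-k;print(n,'x',q[:2]@ex,'y',q[:2]@ey)
d=k[:2]-s['tool_pos'][:2];b=np.radians(s['eef_rot'][2]);print('tool dx,dy mm',d@[np.cos(b),np.sin(b)],d@[np.sin(b),-np.cos(b)])
E
```

```text
knob [550.85741934 -92.87836327 207.        ] [372.26533151   0.         318.80215247]
cheekL x 18.67953426573402 y -37.6774808439365
cheekfront x 12.774901648321533 y -42.447842627552646
cheek right x 12.886756963706981 y -75.27064490617074
gatefront top x 57.45478020047849 y 47.54305285967186
washer x 36.224133043631994 y -57.581906101662355
lip x 18.9660541710842 y -47.782502291647695
tool dx,dy mm -2.6649319444036714 -0.6090804820662244
```

Request:
arm_command --rows '[[[-0.13, -0.55, -0.05, 3, 0, 0, 0], [-0.13, -0.55, -0.05, 6, 0, 0, 0], [-0.13, -0.55, -0.05, 8, 0, 0, 0], [-0.13, -0.55, -0.05, 9.5, 0, 0, 0], [-0.13, -0.55, -0.05, 11, 0, 0, 0], [-0.13, -0.55, -0.05, 12.5, 0, 0, 0], [-0.13, -0.55, -0.05, 13.6, 0, 0, 0], [-0.13, -0.55, -0.05, 13.6, 0, 0, 0], [-0.13, -0.55, -0.05, 13.6, 0, 0, 0]]]'

```text
time_s: 3.5
tool_pos: [546.7, -96.9, 185.8]
eef_rot: [180.0, -0.0, 11.5]
force: [-0.4, 0.1, 0.4]
opening: 37.5
```

```bash
python3 - <<'E'
from h import *
s=ctrl.read_state();print(s['time_s'],s['tool_pos'],s['eef_rot'],s['opening'],s['force'])
grab('wrist','w2.png')
E
```

```text
3.5 [546.68290473 -96.85909494 185.79133043] [ 1.79981908e+02 -2.47001491e-02  1.15418635e+01] 37.49177574483564 [-0.4358531   0.08162325  0.37812662]
```

View pics/w2.png

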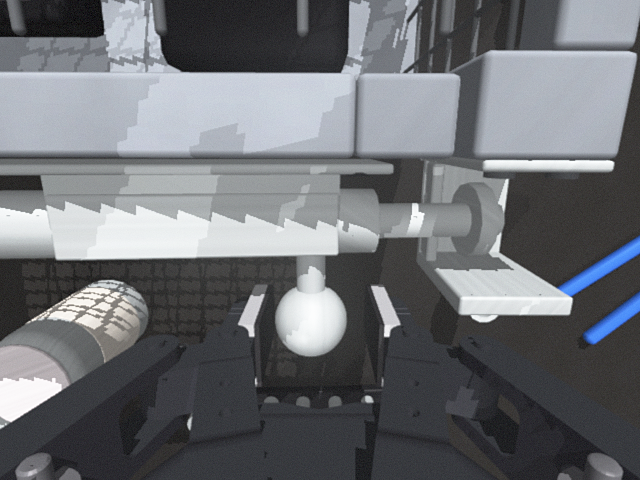

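Wrist view: the ball (311,322) is between the pads (265 and 375), about 3 mm left of middle, and the fingers are clear of the cheek (left edge about 430). I'll centre on it and close.

Request:
arm_command --rows '[[[-0.13, 0.2, -0.3, 0, 0, 0, 0], [-0.13, 0.2, -0.3, 0, 0, 0, 0], [-0.4, 0.2, -0.3, 0, 0, 0, 0], [-1, 0.2, -0.3, 0, 0, 0, 0], [-1, 0.2, -0.3, 0, 0, 0, 0], [-1, 0.2, -0.3, 0, 0, 0, 0], [-1, 0.2, -0.3, 0, 0, 0, 0]]]'

```text
time_s: 4.25
tool_pos: [548.2, -93.2, 185.8]
eef_rot: [180.0, -0.1, 11.6]
force: [0.9, 0.4, 5.4]
opening: 22.8
```

```bash
python3 - <<'E'
from h import *
s=ctrl.read_state();print(s['time_s'],s['tool_pos'],s['eef_rot'],s['opening'],s['force'],s['ft_torque'])
E
```

```text
4.25 [548.24126933 -93.17573172 185.82944588] [ 1.79968809e+02 -6.41950841e-02  1.15684725e+01] 22.838379936838127 [0.85418842 0.39589327 5.37059839] [ 0.08536355 -0.05788683  0.0536422 ]
```

```bash
python3 - <<'E'
from h import *
a=grab('wrist');b=grab('scene','s2.png')
a=a[150:400,170:560]; b=cv2.resize(b[240:310,270:350],(400,350),interpolation=3)
o=np.zeros((350,790,3),np.uint8);o[:250,:390]=a;o[:,390:]=b
cv2.imwrite('pics/g1.png',o[:,:,::-1])
E
```

```text
(no output)
```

View pics/g1.png

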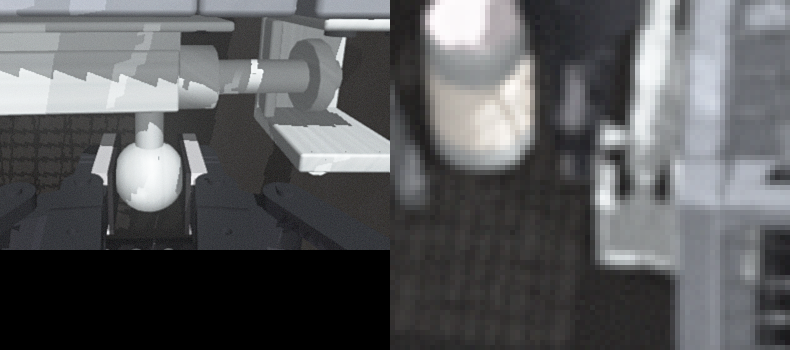

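Request:
arm_command --rows '[[[-1, 0, 0.03, -0.2, -0.015, 0, 0], [-1, 0, 0.06, -0.4, -0.03, 0, 0], [-1, 0, 0.09, -0.6, -0.045, 0, 0], [-1, 0, 0.09, -0.6, -0.045, 0, 0]]]'

```text
time_s: 4.75
tool_pos: [548.1, -93.9, 191.4]
eef_rot: [177.4, 0.0, 11.6]
force: [2.9, -1.0, -2.6]
opening: 23.0
```

```bash
python3 - <<'E'
from h import *
s=ctrl.read_state();print(s['time_s'],s['tool_pos'],s['eef_rot'],s['opening'],s['force'],s['ft_torque'])
ci=ctrl.camera_info('wrist');im=grab('wrist','w3.png')
cv2.imwrite('pics/g2.png',im[150:450,120:580,::-1])
E
```

```text
4.75 [548.1276958  -93.88436694 191.3717304 ] [1.77369463e+02 3.77000100e-03 1.15856909e+01] 22.954383670521707 [ 2.86286222 -0.96253116 -2.56023656] [-0.09267734 -0.26847002  0.02594276]
```

View pics/g2.png

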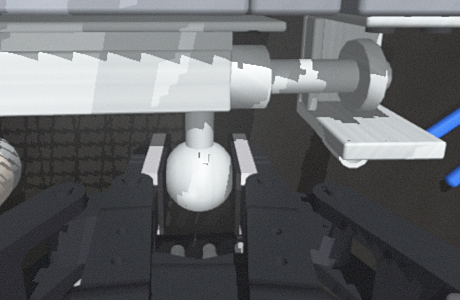

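The ball followed the fingers and the force shows the bolt's weight, so the tilt is about -0.03. Next I lift further while starting to draw.

Request:
arm_command --rows '[[[-1, 0, 0.03, -0.2, -0.01, 0, 0], [-1, 0, -0.1, -0.37, -0.02, 0, 0], [-1, 0, -0.4, -0.47, -0.03, 0, 0], [-1, 0, -0.8, -0.49, -0.03, 0, 0], [-1, 0, -1.2, -0.5, -0.03, 0, 0], [-1, 0, -1.2, -0.5, -0.03, 0, 0]]]'

```text
time_s: 5.4
tool_pos: [545.5, -81.2, 195.8]
eef_rot: [175.8, -0.0, 11.6]
force: [2.6, 2.7, -3.8]
opening: 22.9
```

```bash
python3 - <<'E'
from h import *
s=ctrl.read_state();print(s['time_s'],s['tool_pos'],s['eef_rot'],s['opening'],s['force'],s['ft_torque'])
ci=ctrl.camera_info('wrist');im=grab('wrist','w4.png')
cv2.imwrite('pics/g3.png',im[150:450,120:580,::-1])
E
```

```text
5.4 [545.53269835 -81.21408735 195.76834895] [ 1.75752351e+02 -3.27674396e-03  1.15933462e+01] 22.943432135395543 [ 2.61357799  2.68733585 -3.80278857] [ 0.32389061 -0.42183308  0.02347814]
```

View pics/g3.png

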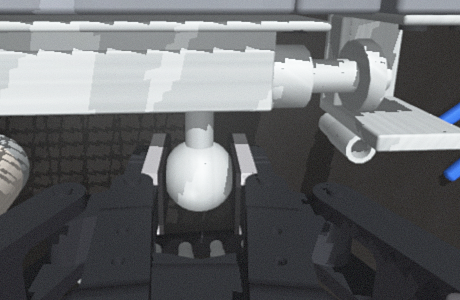

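No wrench on the wrist (under 5 N), and the washer has moved with the knob. I'll continue the draw to about 40 mm.

Request:
arm_command --rows '[[[-1, 0, -0.4, -0.03, 0, 0, 0], [-1, 0, -0.9, -0.07, 0, 0, 0], [-1, 0, -1.4, -0.1, 0, 0, 0], [-1, 0, -1.9, -0.14, 0, 0, 0], [-1, 0, -2.4, -0.18, 0, 0, 0], [-1, 0, -2.8, -0.21, 0, 0, 0], [-1, 0, -2.8, -0.21, 0, 0, 0]]]'

```text
time_s: 6.15
tool_pos: [539.9, -53.7, 195.7]
eef_rot: [175.8, 0.0, 11.6]
force: [3.7, 2.3, -3.5]
opening: 22.8
```

```bash
python3 - <<'E'
from h import *
s=ctrl.read_state();print(s['time_s'],s['tool_pos'],s['eef_rot'],s['opening'],s['force'],s['ft_torque'])
ci=ctrl.camera_info('wrist');im=grab('wrist','w5.png')
cv2.imwrite('pics/g4.png',im[150:450,120:580,::-1])
# gate pull plan: rotate TCP about hinge by -th
a=np.radians(11.62);ex=np.array([np.cos(a),np.sin(a)]);ey=np.array([-np.sin(a),np.cos(a)])
k0=np.array([550.9,-92.9]); hg=np.array([582.4,33.3])-4*ex+165*ey
print('hinge',hg)
from scipy.spatial.transform import Rotation as Ro
R0=Ro.from_euler('xyz',s['eef_rot'],degrees=True);p=s['tool_pos']
for th in np.arange(.03,.34,.03):
    Z=Ro.from_rotvec([0,0,-th]);h=np.r_[hg,0]
    q=Z.apply(p-h)+h; print(round(th,2),np.round(R0.inv().apply(q-p)/10,2),np.round((R0.inv()*Z*R0).as_rotvec(),3),q.round())
E
```

```text
6.15 [539.89582423 -53.72907807 195.72374994] [1.75750332e+02 1.21488989e-03 1.16033397e+01] 22.830281969865318 [ 3.66156937  2.33962515 -3.46411049] [ 0.3380693  -0.53542382  0.0507533 ]
hinge [545.24770555 194.1126457 ]
0.03 [-0.72 -0.18 -0.01] [ 0.    -0.002  0.03 ] [532. -53. 196.]
0.06 [-1.44 -0.37 -0.03] [ 0.    -0.004  0.06 ] [525. -53. 196.]
0.09 [-2.15 -0.59 -0.04] [ 0.    -0.007  0.09 ] [518. -52. 196.]
0.12 [-2.85 -0.83 -0.06] [ 0.    -0.009  0.12 ] [510. -51. 196.]
0.15 [-3.55 -1.09 -0.08] [ 0.    -0.011  0.15 ] [503. -50. 196.]
0.18 [-4.24 -1.37 -0.1 ] [ 0.    -0.013  0.18 ] [496. -49. 196.]
0.21 [-4.92 -1.67 -0.12] [ 0.    -0.016  0.209] [488. -47. 196.]
0.24 [-5.59 -2.   -0.15] [ 0.    -0.018  0.239] [481. -45. 196.]
0.27 [-6.25 -2.34 -0.17] [ 0.    -0.02   0.269] [474. -43. 196.]
0.3 [-6.9 -2.7 -0.2] [ 0.    -0.022  0.299] [467. -41. 196.]
0.33 [-7.53 -3.08 -0.23] [ 0.    -0.024  0.329] [460. -39. 196.]
```

View pics/g4.png

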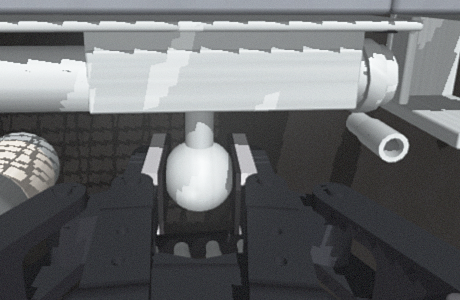

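The washer is out of the keeper, up against the barrel's end. Now I swing the gate open along its arc.

Request:
arm_command --rows '[[[-1, -0.36, -0.09, -0.01, 0, -0.001, 0.015], [-1, -0.72, -0.18, -0.01, 0, -0.002, 0.03], [-1, -1.44, -0.37, -0.03, 0, -0.004, 0.06], [-1, -1.44, -0.37, -0.03, 0, -0.004, 0.06]]]'

```text
time_s: 6.6
tool_pos: [524.4, -53.7, 195.8]
eef_rot: [175.7, 0.0, 8.0]
force: [3.7, 1.9, -4.2]
opening: 23.0
```

```bash
python3 - <<'E'
from h import *
s=ctrl.read_state();print(s['time_s'],s['tool_pos'],s['eef_rot'],s['opening'],s['force'],s['ft_torque'])
from scipy.spatial.transform import Rotation as Ro
R0=Ro.from_euler('xyz',s['eef_rot'],degrees=True);p=s['tool_pos'];h=np.array([545.2,194.1,0])
for th in np.arange(.03,.27,.03):
    Z=Ro.from_rotvec([0,0,-th])
    q=Z.apply(p-h)+h; print(round(th,2),np.round(R0.inv().apply(q-p)/10,2),np.round((R0.inv()*Z*R0).as_rotvec(),3),q.round())
E
```

```text
6.6 [524.3637484  -53.7051891  195.80968072] [1.75723211e+02 6.39016849e-03 8.04774772e+00] 23.029962551879677 [ 3.69567553  1.88497331 -4.23080212] [ 0.33880973 -0.54493109  0.0439337 ]
0.03 [-0.72 -0.18 -0.01] [ 0.    -0.002  0.03 ] [517. -53. 196.]
0.06 [-1.44 -0.37 -0.03] [ 0.    -0.004  0.06 ] [510. -52. 196.]
0.09 [-2.16 -0.59 -0.04] [ 0.    -0.007  0.09 ] [502. -51. 196.]
0.12 [-2.86 -0.83 -0.06] [ 0.    -0.009  0.12 ] [495. -49. 196.]
0.15 [-3.56 -1.1  -0.08] [ 0.    -0.011  0.15 ] [488. -48. 196.]
0.18 [-4.25 -1.38 -0.1 ] [ 0.    -0.013  0.179] [480. -46. 196.]
0.21 [-4.93 -1.68 -0.13] [ 0.    -0.016  0.209] [473. -44. 196.]
0.24 [-5.6  -2.   -0.15] [ 0.    -0.018  0.239] [466. -42. 196.]
0.27 [-6.27 -2.35 -0.17] [ 0.    -0.02   0.269] [459. -39. 196.]
```

Request:
arm_command --rows '[[[-1, -0.72, -0.18, -0.01, 0, -0.002, 0.03], [-1, -1.44, -0.37, -0.03, 0, -0.004, 0.06], [-1, -2.16, -0.59, -0.04, 0, -0.007, 0.09], [-1, -2.86, -0.83, -0.06, 0, -0.009, 0.12], [-1, -3.56, -1.1, -0.08, 0, -0.011, 0.15], [-1, -4.25, -1.38, -0.1, 0, -0.013, 0.179], [-1, -4.93, -1.68, -0.13, 0, -0.016, 0.209], [-1, -5.3, -1.85, -0.14, 0, -0.017, 0.225], [-1, -5.6, -2.0, -0.15, 0, -0.018, 0.239], [-1, -5.6, -2.0, -0.15, 0, -0.018, 0.239], [-1, -5.6, -2.0, -0.15, 0, -0.018, 0.239], [-1, -5.6, -2.0, -0.15, 0, -0.018, 0.239]]]'

```text
time_s: 7.8
tool_pos: [467.1, -42.1, 195.8]
eef_rot: [175.7, -0.0, -5.6]
force: [2.9, -0.0, -1.6]
opening: 23.1
```

```bash
python3 - <<'E'
from h import *
s=ctrl.read_state();print(s['time_s'],s['tool_pos'],s['eef_rot'],s['opening'],s['force'],s['ft_torque'],s['qvel'].round(2))
w=grab('wrist','w6.png');t=grab('top','t6.png');
o=np.zeros((600,800,3),np.uint8);o[:300]=cv2.resize(t[200:350,230:630],(800,300),interpolation=3)
o[300:,:400]=cv2.resize(w,(400,300));sc=grab('scene');o[300:,400:]=cv2.resize(sc[200:320,230:390],(400,300),interpolation=3)
cv2.imwrite('pics/f.png',o[:,:,::-1])
E
```

```text
7.8 [467.13926079 -42.05313995 195.80839823] [ 1.75694725e+02 -3.65230187e-02 -5.60528732e+00] 23.109727532673876 [ 2.89793535 -0.04765746 -1.62048063] [-0.04655919 -0.50528876  0.15066563] [0.05 0.03 0.13 0.03 0.02 0.12]
```

View pics/f.png

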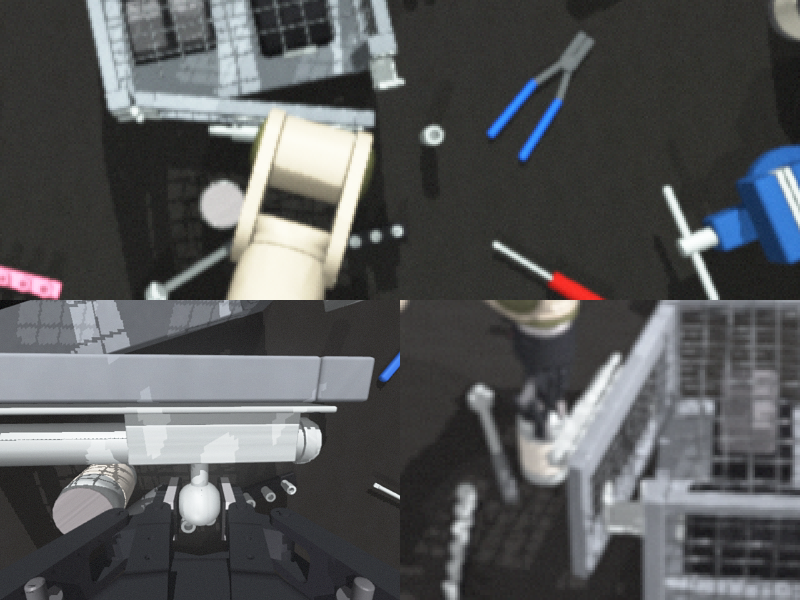

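The gate is ajar by about 0.3 rad and square to the tool. The knob is still held, the bolt is against the barrel's end, and the tin, rail, deep socket, ratchet, pliers and screwdriver are where they were. I'll hold briefly, check it's still and hand in.

Request:
arm_command --rows '[[[-1, 0, 0, 0, 0, 0, 0], [-1, 0, 0, 0, 0, 0, 0], [-1, 0, 0, 0, 0, 0, 0], [-1, 0, 0, 0, 0, 0, 0], [-1, 0, 0, 0, 0, 0, 0]]]'

```text
time_s: 8.45
tool_pos: [466.9, -41.9, 195.8]
eef_rot: [175.7, -0.0, -5.6]
force: [3.5, -1.7, -3.2]
opening: 23.0
```

```bash
python3 - <<'E'
from h import *
s=ctrl.read_state();print(s['time_s'],s['tool_pos'],s['eef_rot'],s['opening'],s['force'],s['qvel'].round(2))
if np.abs(s['qvel']).max()<.5: print(ctrl.sign_off())
E
```

```text
8.45 [466.93903565 -41.92722332 195.77196607] [ 1.75705971e+02 -2.70672757e-02 -5.61946920e+00] 23.01964568595902 [ 3.52147423 -1.70713581 -3.2364161 ] [ 0.   -0.    0.    0.04 -0.04 -0.07]
the job is handed in; nothing more can be done
None
```

The bolt is drawn back and the gate is held about 0.3 rad ajar, and I handed the job in at 8.45 s.

- **Bolt:** I gripped the ball knob from above, lifted it about 10 mm with the draw starting partway through the lift, and drew the bolt back about 40 mm. The wrist view showed the washer out of the keeper and up against the barrel.
- **Gate:** I swung it open along its hinge arc and stopped at about 0.3 rad. I worked that angle out from the tool's turn rather than measuring the gate.
- **Last checks:** The arm was still (under 0.1 deg/s). Every wrist force reading was under about 6 N. In the last views the gate stood open and everything I could see on the bench was where it started. The arm hid part of the socket rail in the top view.
- **One oddity:** The grip opening read 23 mm on a 26 mm ball. The knob followed every move without slipping in the images, so I carried on.

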